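Lift the middle calibration weight with the weight tongs

ROBOT

A 7-joint arm with a two-finger parallel gripper is mounted at the origin on a cart in front of the work surface, level with it; the furniture and walls round the work are solid. World frame = base frame: x ahead of the robot, y to its left, z up, the work surface at z = 0. Lengths are in m, angles in rad, forces in N, time in s.
With the tool pointing down it reaches from about 0.425 to 0.925 m from the base axis. Payload 6.8 kg.
Tool frame: the origin (TCP) lies on the mounting face of the last link; the fingertips stand 173 mm ahead of it and the grasp point (between the pads) lies 155 mm ahead of it; z points along the fingers, y is the line along which they close (so a half turn about z gives the same grasp; the last joint's range is limited). The gripper opens to 85 mm and grips with 20 to 120 N. Pads are 22 mm wide; open, the fingers measure 114 mm over their backs; the gripper's body (76 mm by 85 mm) begins 54 mm behind the grasp point. The pads swing forward as they close: fully open they stand 13 mm farther back than shut.
Start: joints at [1.069, 0.477, 0.022, 1.555, -0.011, 1.109, -0.083], TCP at [0.259, -0.623, 0.405] pointing down, gripper open.
Joint ranges: [-2.96, 2.96], [-0.34, 2.1], [-1.41, 1.46], [0.24, 2.44], [-1.37, 4.51], [0.17, 1.92], [-2.96, 2.96]. Speed limits (rad/s): [2.39, 2.39, 3.14, 3.14, 3.14, 3.14, 3.14].

INTERFACE

Orientations are given as a unit quaternion [w, x, y, z].
In Python, from station import bot gives the robot as it stands. The module is installed in compiled form; this text tells all that it offers.
- The arm moves only by the shell command python3 -m pendant 'ROWS' [FORCE]. ROWS is JSON, a list of rows, each a list of 5 numbers: the finger opening in m, from 0 to 0.0854, then the shift along the tool's x, y, z in m, then the turn about the tool's z in degrees. In form: [[jaw, x, y, z, yaw], ...]. A call has 1 to 12 rows; each row shifts and turns the commanded pose from where the row before left it, along the tool's axes as they then stand; what a row does not reach is not made up. A row lasts 1/12 s, in which the tool goes at most 41.7 mm and 7.16 degrees, less where a joint would pass 70% of its speed; a pose out of reach is approached as far as the arm can. A call with a gripper value outside its range is refused whole. The fingers move at their own pace and stop on an object; FORCE is the grip in N (left out, the last holds). Time passes only in rows, so rows that do not move let the fingers close. It gives the time, the measured TCP pose, the force, the opening and the grip force at its end, in the units of the state.
- bot.get_obs(): the state, without advancing time (a new reading comes with each control period).
- bot.read_camera(name): name is "scene" or "top" or "wrist"; returns (picture, depth): 384x512x3 uint8, blue, green, red; 384x512 float32, m along the optical axis (not along the pixel's ray), 0 where there is no reading.
- bot.camera_model(name): a dict with "intrinsics" (3x3 intrinsics, pixels), "R" (3x3) and "t" (3): a world point X has camera coordinates R X + t. Camera axes: x right, y down, z forward; pixel columns grow to the right and rows downward; lengths in m; the calibration is good to about 2 mm. A picture is of the moment at which its call begins: read the wrist's pose just before it. camera_model takes no time and is no camera call; for the wrist camera it gives the pose at the moment of the call.
- bot.hand_in(): hands the job in; it is judged then, once.
Trained networks look in the newest picture that a camera, given by its name, has taken for a name from the list of things; names that differ only in an ending like _2 or _b are one class to them, and where a whole thing is asked for, a point or a joint stands for the part that bears it (a point fixed in the world has none). Each returns a list of dicts, best first, with "score" (0 to 1); they miss things now and then, are a little off and sometimes report something else, mostly with a low value. They report only what shows in the picture. A call takes as long as a camera call. They do not tell look-alikes from the thing itself.
- bot.boxes_of(name, camera): "at" ([column, row] in pixels, amid what is visible of it).
- bot.trace(name, camera): "mask" (384x512 bool, what is visible of it) and "at" ([column, row] in pixels, amid what is visible of it).
- bot.pinpoint(name, camera): "at" ([column, row] in pixels: a listed point, or the origin of a listed thing).
The state is a dict: "t": time; "q": joint angles; "joint_vel": joint speeds; "joint_torque": joint torques, N m; "eef_pos": TCP position; "tool_rot": TCP orientation; "contact_force": force on the tool from outside, world axes, zero at the start; "torque": the same for the moment, N m; "gripper_width": opening from 0.0 (shut) to 1.0 (fully open); "grasp_force": force on a finger pad.
Only numpy, scipy, OpenCV 4.12 (cv2) and the standard library are available. Lean on these libraries where they do the work, as an engineer would, in place of code of your own. Each camera call takes 0.05 s, during which the arm holds its last target. There are 200 camera calls.

TASK

Calibration weights must not be touched by fingers: take the sprung tongs by their white thumb pads, squeeze their tips closed round the neck of the middle-sized of the three steel weights while it stands in the wooden block, and lift it with the tongs so that it hangs upright about ten centimetres above its place. Never touch a weight with the gripper, leave the other two weights standing where they are, and do not disturb the bottle, vial and case nearby. Finish while still holding the tongs closed with the weight hanging still in them; do not put anything down.

Things in the scene. Friction and masses are not known exactly. Their poses are not given: they have to be found in the camera images.
- tongs: Sprung steel weight tongs, 170 mm long, 80 g, lying flat on the worktop, closing sideways (along y). Origin on the pivot at their rear end, at the underside; x runs forward along the centre line to the tips, z up. They rest on the pivot and the thumb pads; blades are 10 to 20 mm, tips 12 to 18 mm above the underside.
- tongs_grip (a point): Where to hold the tongs: on their centre line midway between the white thumb pads, 72 mm ahead of the pivot, 15 mm above the underside. Each pad is 36 mm long, 30 mm high. Outer faces of the pads: 59 mm apart open, 44 mm closed on the weight, 39 mm shut. Squeeze to 52 mm (pads parallel) to carry the tongs with tips open; the spring (6 to 11 N) presses the pads against the gripper.
- tongs_tip (a point): Point midway between the tips, 160 mm ahead of the pivot (88 mm ahead of the grip), 15 mm above the underside. The tips are 6 mm high, 3 mm thick; each has a shallow V, hollow inwards, that centres a neck here. Gap between the tips' lips: about 39 mm open, 23 mm when the pads are squeezed to 52 mm.
- tongs_left (a joint): How far each arm of the tongs is closed, rad: 0 open (its spring opens it), about 0.105 closed on the 10 mm neck of the middle weight, 0.14 shut. The other arm mirrors it.
- weight_block: Wooden block fixed on the worktop, 64 x 190 x 14 mm. Origin at the centre of its underside, x across it (away from the robot at yaw 0), y along the row of three round recesses, 36 mm wide, 4 mm deep, at y = -60, 0, +60 mm. The weights stand in them in any order; the tongs come in best along the block's x.
- weight_mid: The middle-sized steel knob weight (the one to lift), 100 g. Origin at the centre of its underside. From below: round body 26 mm wide and 22 mm high, neck 10 mm wide and 12 mm high, knob 16 mm wide and 8 mm high; 42 mm in all.
- weight_mid_neck (a point): Middle of the neck of the middle-sized weight, on its axis 28 mm above its underside (38 mm above the worktop at the start).
- weight_small: Smallest steel weight, body 20 mm wide and 16 mm high, 36 mm in all. Leave standing. Origin at the centre of its underside.
- weight_large: Largest steel weight, body 32 mm wide and 32 mm high, 52 mm in all. Leave standing. Origin at the centre of its underside.
- amber_bottle: Small brown bottle with black cap, 33 mm wide, 92 mm high, standing behind the block; bystander. Origin at the centre of its underside.
- vial: White capped vial, 36 mm wide, 90 mm high, standing to the right; bystander. Origin at the centre of its underside.
- slide_case: Flat black case, 88 x 53 x 21 mm, lying to the right, near the front edge; bystander. Origin at the centre of its underside.
Not all that is in view belongs to the job. Of the things shaped like the tongs, the steel one is meant.

How it is judged:
By the outcome, as a careful person would: the job done as asked, in the order asked, and still so for the second after the job is handed in, while the arm keeps its last pose, push and grip.
It also fails if it takes over 48 s, if anything falls off the work surface, if the arm or the gripper's body presses on something with over 40 N, if the wrist force passes 120 N, or if a joint passes its speed limit or range.

## Working session

There is one attempt and no reset: what is moved stays moved. The work goes in short steps, Python scripts to look and compute and a shell command to move; the robot and the scene stay as the last step left them, time stands still between calls to the robot, and variables do not carry over. Pictures are saved under pics/ and viewed, at most 14 in all, crops included, and the job is handed in when it is done.

```bash
mkdir -p pics
cat > h.py <<'E'
import numpy as np, cv2
from station import bot
def px2w(cam,depth,uv,z=None,m=None):
    m=m or bot.camera_model(cam);K=np.array(m["intrinsics"]);R=np.array(m["R"]);t=np.array(m["t"])
    u,v=uv;ray=R.T@np.linalg.solve(K,[u,v,1.]);c=-R.T@t
    if z is not None: return c+ray*(z-c[2])/ray[2]
    p=depth[int(round(v))-1:int(round(v))+2,int(round(u))-1:int(round(u))+2];p=p[p>0]
    return c+ray*np.median(p) if len(p) else None
def w2px(cam,X,m=None):
    m=m or bot.camera_model(cam);p=np.array(m["intrinsics"])@(np.array(m["R"])@np.array(X)+np.array(m["t"]));return p[:2]/p[2]
E
python3 - <<'E'
from h import *
np.set_printoptions(precision=4,suppress=True)
o=bot.get_obs();print(o["t"],o["eef_pos"],o["tool_rot"],o["gripper_width"])
ims=[]
for c in("top","scene"):
    im,d=bot.read_camera(c);ims.append(im);cv2.imwrite(f"pics/{c}0.png",im)
    for n in("tongs","tongs_grip","tongs_tip","weight_mid","weight_mid_neck","weight_small","weight_large","weight_block","amber_bottle","vial","slide_case"):
        for r in bot.pinpoint(n,c)[:3]:
            print(c,n,np.round(r["at"],1),round(r["score"],2),px2w(c,d,r["at"]))
E
```

```text
0.0 [ 0.2589 -0.6231  0.4037] [-0.0009  0.9807  0.1956 -0.0002] 1.0015004868601856
top tongs [152.7 188.8] 0.54 [0.581  0.4128 0.0247]
top tongs [216.6 244.7] 0.52 [0.3884 0.1957 0.0031]
top tongs [325.3 184. ] 0.22 [ 0.5892 -0.1784  0.0117]
top tongs_grip [212.9 228.1] 0.58 [ 0.445   0.2091 -0.0004]
top tongs_grip [152.  209.1] 0.49 [0.5135 0.4205 0.0024]
top tongs_tip [209.3 201.6] 0.52 [0.5363 0.2217 0.0022]
top tongs_tip [157.9 232. ] 0.48 [0.4344 0.3985 0.0004]
top weight_mid [310.6 183. ] 0.47 [ 0.5903 -0.1262  0.0319]
top weight_mid_neck [310.4 179.7] 0.49 [ 0.5978 -0.1236  0.0542]
top weight_small [323.2 183.8] 0.41 [ 0.5904 -0.1715  0.0098]
top weight_large [292.8 181.8] 0.51 [ 0.5904 -0.0647  0.0625]
top weight_block [218.8 244.4] 0.75 [0.3893 0.1882 0.003 ]
top weight_block [306.3 184.1] 0.59 [ 0.5899 -0.1134  0.0128]
top amber_bottle [269.4 137.9] 0.48 [0.7504 0.0103 0.0309]
top vial [358.9 190.3] 0.42 [ 0.5594 -0.2817  0.0546]
top slide_case [375.6 231.6] 0.95 [ 0.4244 -0.338   0.0208]
scene tongs [168.  204.9] 0.98 [0.366  0.1953 0.0167]
scene tongs [174.2 161. ] 0.63 [
[... 383 characters left out ...]
167]
scene weight_mid_neck [304.5 207.6] 0.61 [ 0.5923 -0.1262  0.0337]
scene weight_mid_neck [287.  202.5] 0.49 [ 0.5806 -0.0739  0.0333]
scene weight_small [319.6 223.3] 0.57 [ 0.5848 -0.1833  0.0125]
scene weight_small [303.3 215.1] 0.53 [ 0.5836 -0.1296  0.0144]
scene weight_large [287.3 204.6] 0.49 [ 0.5822 -0.0739  0.0251]
scene weight_block [303.7 218.7] 0.62 [ 0.5727 -0.1392  0.0131]
scene weight_block [299.4 180.8] 0.16 [ 0.7397  0.0015 -0.001 ]
scene amber_bottle [298.9 177.6] 0.57 [0.7471 0.0093 0.0046]
scene amber_bottle [302.5 213.3] 0.2 [ 0.5833 -0.1269  0.0195]
scene vial [349.6 250.8] 0.86 [ 0.5461 -0.2995  0.0093]
scene slide_case [334.5 289.7] 0.71 [ 0.4065 -0.345   0.0199]
```

View pics/top0.png

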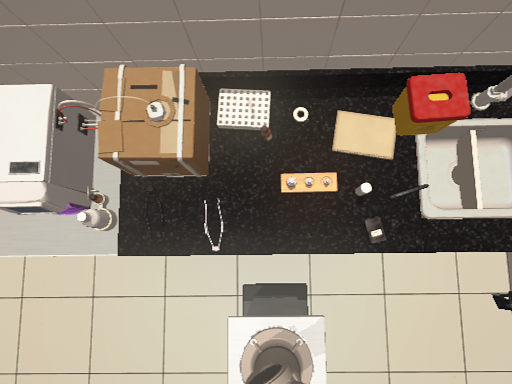

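View pics/scene0.png

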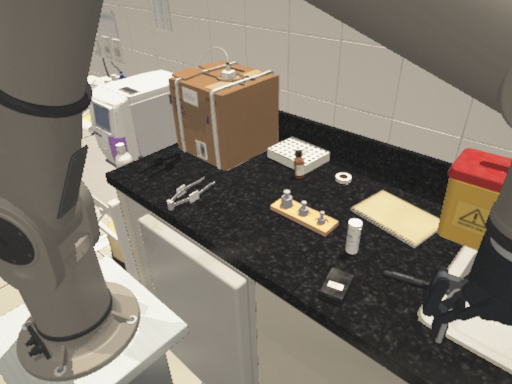

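Steel tongs are at top (213,225). The look-alike is the black tongs at top (155,212); I choose the steel pair. The weights run large (292,182), mid (309,182), small (326,182). A dark rod at (408,191) is irrelevant. Now a move to look at the tongs from close up.

```bash
python3 -m pendant '[[0.085,0,0,0,3.15],[0.085,0,0,0,3.15],[0.085,0,0,0,3.15],[0.085,0,0,0,3.15],[0.085,0.0207,-0.025,0,0],[0.085,0.0207,-0.025,0,0],[0.085,0.0207,-0.025,0,0],[0.085,0.0207,-0.025,0,0],[0.085,0.0207,-0.025,0,0],[0.085,0.0207,-0.025,0,0],[0.085,0.0207,-0.025,0,0],[0.085,0.0207,-0.025,0,0]]' 40
python3 -m pendant '[[0.085,0.0207,-0.025,0,0],[0.085,0.0207,-0.025,0,0],[0.085,0.0207,-0.025,0,0],[0.085,0.0207,-0.025,0,0],[0.085,0.0207,-0.025,0,0],[0.085,0.0207,-0.025,0,0],[0.085,0.0207,-0.025,0,0]]'
cat > look.py <<'E'
import sys
from h import *
np.set_printoptions(precision=4,suppress=True)
o=bot.get_obs();print(o["t"],o["eef_pos"],o["tool_rot"])
m=bot.camera_model("wrist");im,d=bot.read_camera("wrist");cv2.imwrite(f"pics/{sys.argv[1]}.png",im)
for n in sys.argv[2:]:
    for r in bot.pinpoint(n,"wrist")[:2]: print(n,np.round(r["at"],1),round(r["score"],2),px2w("wrist",d,r["at"],m=m))
E
python3 look.py w1 weight_mid weight_mid_neck weight_small weight_large weight_block
python3 -m pendant '[[0.085,0.0023,-0.0326,0,0],[0.085,0.0023,-0.0326,0,0],[0.085,0.0023,-0.0326,0,0],[0.085,0.0023,-0.0326,0,0],[0.085,0.0023,-0.0326,0,0],[0.085,0.0023,-0.0326,0,0],[0.085,0.0023,-0.0326,0,0],[0.085,0.0023,-0.0326,0,0],[0.085,0.0023,-0.0326,0,0],[0.085,0.0023,-0.0326,0,0],[0.085,0.0023,-0.0326,0,0],[0.085,0.0023,-0.0326,0,0]]'
python3 look.py w2 tongs tongs_grip tongs_tip
```

```text
t: 2.2
eef_pos: [0.388, -0.3963, 0.405]
tool_rot: [0.0, 0.996, 0.087, 0.0]
contact_force: [0.9, 0.3, 0.6]
gripper_width: 0.994
grasp_force: 0.0
t: 2.78
eef_pos: [0.5005, -0.1989, 0.405]
tool_rot: [0.0, 0.996, 0.087, 0.0]
contact_force: [0.1, 0.8, -0.1]
gripper_width: 1.0
grasp_force: 0.0
2.7833 [ 0.5005 -0.1989  0.405 ] [0.0002 0.9962 0.0867 0.0003]
weight_mid_neck [203.8  78.5] 0.79 [ 0.5933 -0.1234  0.052 ]
weight_mid_neck [209.2  81.6] 0.27 [ 0.592  -0.126   0.0311]
weight_small [253.8  88.4] 0.68 [ 0.5931 -0.1779  0.046 ]
weight_large [156.8  68.5] 0.78 [ 0.5949 -0.07    0.043 ]
weight_block [208.4  80.8] 0.9 [ 0.5927 -0.1251  0.0314]
t: 4.08
eef_pos: [0.4597, 0.1895, 0.4048]
tool_rot: [0.0, 0.996, 0.085, 0.0]
contact_force: [0.6, -1.0, 0.3]
gripper_width: 0.998
grasp_force: 0.0
4.0833 [0.4597 0.1895 0.4048] [0.0003 0.9964 0.0851 0.0002]
tongs [241.  220.1] 0.87 [0.3836 0.1994 0.0235]
tongs_grip [84.1 97.3] 0.6 [ 0.507   0.4217 -0.0003]
tongs_tip [ 94.5 168.7] 0.86 [ 0.4149  0.4093 -0.0001]
```

View pics/w2.png

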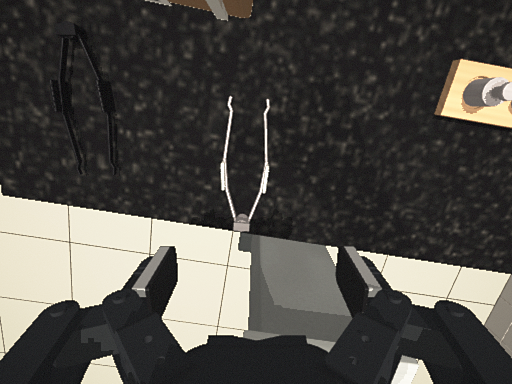

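View pics/w1.png

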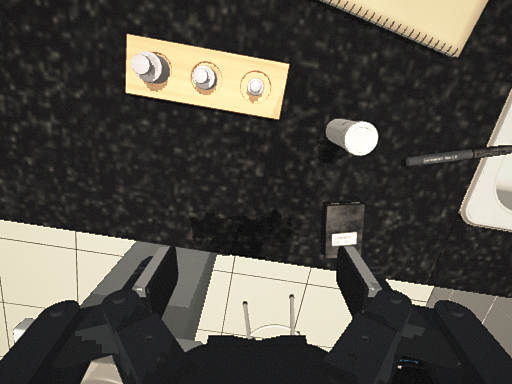

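w2: the steel tongs have pads at (224,176) and (265,178), tips at (230,98) and (268,101), and the pivot at (241,222). The black look-alike is at upper left (90,95). w1: the weights are, left to right, large (150,67), mid (204,76), small (255,87). The wrist view is the close check, and the steel pair is confirmed. Now its pose.

Run:
```python
from h import *
np.set_printoptions(precision=4,suppress=True)
m=bot.camera_model("wrist");im,d=bot.read_camera("wrist")
K=np.array(m["intrinsics"]);R=np.array(m["R"]);t=np.array(m["t"])
v,u=np.mgrid[85:232,205:285];z=d[85:232,205:285]
P=np.stack([u,v,np.ones_like(u)],-1)@np.linalg.inv(K).T*z[...,None]
W=(P-t)@R
g=im[85:232,205:285].min(-1)>110
def pts(zh): # bright pixels intersected with plane
    c=-R.T@t; ray=(np.stack([u,v,np.ones_like(u)],-1)@np.linalg.inv(K).T)@R
    return c+ray*((zh-c[2])/ray[...,2])[...,None]
for nm,a,b in(("tips",96,110),("pads",160,195),("pivot",214,232)):
  for s,lo,hi in(("L",205,246),("R",246,285)) if nm!="pivot" else (("all",225,260),):
    k=g&(v>=a)&(v<b)&(u>=lo)&(u<hi)&(W[...,2]>0.004)
    w=W[k];print(nm,s,k.sum(),"depth mean",w.mean(0),"min",w.min(0),"max",w.max(0))
print("projected top-plane check:",px2w("wrist",d,(230,98),.015,m),px2w("wrist",d,(268,101),.015,m),px2w("wrist",d,(241,222),.022,m))
# black frame: tool axes
from scipy.spatial.transform import Rotation as Ro
o=bot.get_obs();q=o["tool_rot"];print(Ro.from_quat([*q[1:],q[0]]).as_matrix(),o["eef_pos"])
```

```text
tips L 38 depth mean [0.5324 0.2368 0.0179] min [0.5249 0.2338 0.0149] max [0.54   0.2388 0.0195]
tips R 29 depth mean [0.5385 0.1915 0.0301] min [0.5326 0.1887 0.0161] max [0.5444 0.2048 0.3738]
pads L 187 depth mean [0.4401 0.2302 0.0247] min [0.4147 0.2207 0.0123] max [0.4614 0.2364 0.032 ]
pads R 171 depth mean [0.4473 0.1792 0.0248] min [0.4208 0.1753 0.0047] max [0.4708 0.183  0.0333]
pivot all 206 depth mean [0.3803 0.1981 0.026 ] min [0.37   0.1862 0.005 ] max [0.5387 0.2122 0.3738]
projected top-plane check: [0.5375 0.2371 0.015 ] [0.5422 0.1908 0.015 ] [0.3801 0.1982 0.022 ]
[[ 0.9853  0.1708 -0.0002]
 [ 0.1708 -0.9853 -0.001 ]
 [-0.0004  0.001  -1.    ]] [0.46   0.1881 0.4045]
```

```bash
python3 -m pendant '[[0.085,0,0,0,3.8],[0.085,-0.0018,-0.0047,0.03,0],[0.085,-0.0018,-0.0047,0.03,0],[0.085,-0.0018,-0.0047,0.03,0],[0.085,-0.0018,-0.0047,0.03,0],[0.085,0,0,0.025,0],[0.085,0,0,0,0]]'
python3 - <<'E'
from h import *
np.set_printoptions(precision=4,suppress=True)
o=bot.get_obs();print(o["eef_pos"])
m=bot.camera_model("wrist");im,d=bot.read_camera("wrist");cv2.imwrite("pics/w3.png",im)
K=np.array(m["intrinsics"]);R=np.array(m["R"]);t=np.array(m["t"])
v,u=np.mgrid[:384,:512]
W=(np.stack([u,v,np.ones_like(u)],-1)@np.linalg.inv(K).T*d[...,None]-t)@R
k=(im.min(-1)>100)&(W[...,2]>.004)&(W[...,2]<.05)&(abs(W[...,0]-.46)<.1)&(abs(W[...,1]-.205)<.05)
w=W[k];top=w[w[:,2]>.026];print(len(top),top[:,0].min(),top[:,0].max())
for s in(1,-1):
    q=top[s*(top[:,1]-.206)>.01];q=q[q[:,0]>.41];print(len(q),q.mean(0),np.percentile(q,[2,98],axis=0))
tip=w[w[:,0]>.525];print(tip[tip[:,1]>.213].mean(0),tip[tip[:,1]<.213].mean(0),w[:,0].max(),w[:,0].min())
E
```

```text
t: 4.92
eef_pos: [0.4492, 0.2046, 0.2555]
tool_rot: [0.002, 0.999, 0.052, -0.004]
contact_force: [-0.9, 0.9, -0.2]
gripper_width: 0.995
grasp_force: 0.0
[0.4492 0.2046 0.2555]
806 0.3700244486135929 0.46593124743827247
251 [0.4437 0.2324 0.0297] [[0.426  0.2286 0.0268]
 [0.4597 0.2362 0.0313]]
254 [0.4489 0.1781 0.0297] [[0.4312 0.1756 0.0269]
 [0.4653 0.1803 0.0314]]
[0.5323 0.2369 0.0177] [0.5351 0.1915 0.0179] 0.5445312549453895 0.3700244486135929
```

View pics/w3.png

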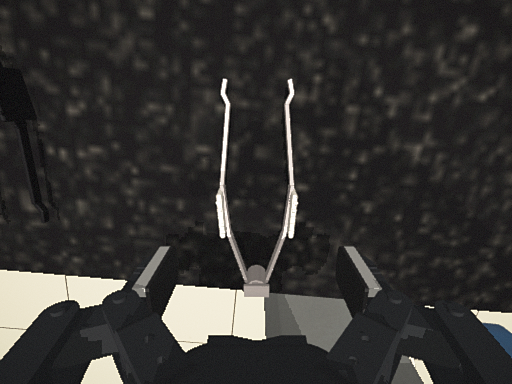

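w3: the tongs lie straight between the open fingers, pads at (221,212) and (293,213), tips at (224,82) and (290,82). Descending and squeezing to 52 mm.

```bash
python3 -m pendant '[[0.085,-0.003,-0.001,0.02,0],[0.085,0,0,0.02,0],[0.085,0,0,0.02,0],[0.085,0,0,0.015,0],[0.085,0,0,0.0075,0],[0.085,0,0,0,0]]' 40
python3 -m pendant '[[0.066,0,0,0,0],[0.06,0,0,0,0],[0.056,0,0,0,0],[0.052,0,0,0,0],[0.052,0,0,0,0],[0.052,0,0,0,0]]' 40
```

```text
t: 5.47
eef_pos: [0.4479, 0.2075, 0.1774]
tool_rot: [0.0, 0.999, 0.053, 0.0]
contact_force: [0.4, 0.5, 0.4]
gripper_width: 0.994
grasp_force: 0.0
t: 5.97
eef_pos: [0.4482, 0.2086, 0.1793]
tool_rot: [-0.0, 0.999, 0.054, 0.002]
contact_force: [-0.9, -1.4, 11.3]
gripper_width: 0.609
grasp_force: 10.5
```

```bash
python3 -m pendant '[[0.052,0,0,-0.005,0],[0.052,0,0,-0.01,0],[0.052,0,0,-0.02,0],[0.052,0,0,-0.025,2],[0.052,0,0,-0.025,2],[0.052,0,0,-0.025,2],[0.052,0,0,-0.02,0],[0.052,0,0,-0.01,0],[0.052,0,0,0,0]]'
python3 -m pendant '[[0.052,0,0.01,0,0],[0.052,0,0.02,0,0],[0.052,0,0.033,0,0],[0.052,0,0.038,0,0],[0.052,0,0.038,0,0],[0.052,0,0.038,0,0],[0.052,0,0.038,0,0],[0.052,0,0.038,0,0],[0.052,0,0.033,0,0],[0.052,0,0.025,0,0],[0.052,0,0.015,0,0],[0.052,0,0.007,0,0]]'
cat > meas.py <<'E'
import sys
from h import *
np.set_printoptions(precision=4,suppress=True)
o=bot.get_obs();print(o["t"],o["eef_pos"],o["tool_rot"],o["grasp_force"])
m=bot.camera_model("wrist");im,d=bot.read_camera("wrist");cv2.imwrite(f"pics/{sys.argv[1]}.png",im)
for n in("weight_mid","weight_mid_neck","weight_small","weight_large","tongs_tip","tongs"):
    for r in bot.pinpoint(n,"wrist")[:2]: print(n,np.round(r["at"],1),round(r["score"],2),px2w("wrist",d,r["at"],m=m))
K=np.array(m["intrinsics"]);R=np.array(m["R"]);t=np.array(m["t"]);v,u=np.mgrid[:384,:512]
W=(np.stack([u,v,np.ones_like(u)],-1)@np.linalg.inv(K).T*d[...,None]-t)@R
np.savez(f"pics/{sys.argv[1]}.npz",W=W,im=im,d=d)
# knob tops
for nm,y,lo in(("large",-.065,.056),("mid",-.125,.046),("small",-.185,.040)):
    k=(abs(W[...,0]-.592)<.03)&(abs(W[...,1]-y)<.028)&(W[...,2]>lo)&(W[...,2]<lo+.01)&(d>0)
    if k.sum(): print(nm,k.sum(),W[k].mean(0),W[k].min(0),W[k].max(0),u[k].mean(),v[k].mean())
hsv=cv2.cvtColor(im,cv2.COLOR_BGR2HSV);k=(hsv[...,0]>8)&(hsv[...,0]<28)&(hsv[...,1]>80)&(abs(W[...,2]-.014)<.004)
if k.sum():
    print("block",k.sum(),cv2.minAreaRect((W[k][:,:2]*1000).astype(np.float32)))
# tongs: bright near points held
k=(im.min(-1)>100)&(W[...,2]>o["eef_pos"][2]-.19)&(W[...,2]<o["eef_pos"][2]-.12)&(W[...,2]>.07)&(abs(W[...,1]-o["eef_pos"][1])<.045)&(d>0)
tip=W[k&(W[...,0]>o["eef_pos"][0]+.075)];c=o["eef_pos"][1]
for s in(1,-1):
    q=tip[s*(tip[:,1]-c)>0]
    if len(q): print("tip",s,len(q),q.mean(0)-o["eef_pos"],q.max(0)-o["eef_pos"])
E
python3 meas.py w4
```

```text
t: 6.72
eef_pos: [0.4478, 0.2088, 0.32]
tool_rot: [-0.001, 1.0, 0.001, 0.002]
contact_force: [0.1, -1.3, -0.8]
gripper_width: 0.608
grasp_force: 7.9
t: 7.72
eef_pos: [0.4467, -0.1278, 0.3156]
tool_rot: [0.0, 1.0, -0.001, -0.002]
contact_force: [-0.3, 0.0, -1.1]
gripper_width: 0.61
grasp_force: 7.9
7.7167 [ 0.4467 -0.1278  0.3156] [ 0.0001  1.     -0.0008 -0.0018] 7.894231528043747
weight_mid [244.3  15.6] 0.94 [ 0.5904 -0.1167  0.0323]
weight_mid_neck [246.5   5.3] 0.86 [ 0.5921 -0.1191  0.0513]
weight_small [314.   15.4] 0.94 [ 0.5922 -0.1728  0.0256]
weight_large [177.3  17.5] 0.66 [ 0.5867 -0.0662  0.0422]
weight_large [246.2  21.9] 0.38 [ 0.586  -0.1181  0.0324]
tongs [258.6 343.6] 0.61 [ 0.457  -0.1267  0.2191]
large 304 [ 0.5893 -0.0598  0.0611] [ 0.5851 -0.068   0.056 ] [ 0.5936 -0.05    0.0637] 160.35855263157896 5.4144736842105265
mid 246 [ 0.5919 -0.1187  0.0512] [ 0.5876 -0.1259  0.046 ] [ 0.5956 -0.1108  0.0545] 245.9959349593496 5.617886178861789
small 203 [ 0.5936 -0.1778  0.0452] [ 0.5896 -0.1847  0.0401] [ 0.5977 -0.1721  0.0482] 326.11330049261085 5.463054187192118
block 7594 ((565.463134765625, -175.13497924804688), (311.92181396484375, 101.51439666748047), 71.17803192138672)
tip 1 295 [ 0.0835  0.0186 -0.1623] [ 0.0924  0.0214 -0.1598]
tip -1 300 [ 0.0841 -0.0114 -0.1621] [ 0.0927 -0.0089 -0.1598]
```

View pics/w4.png

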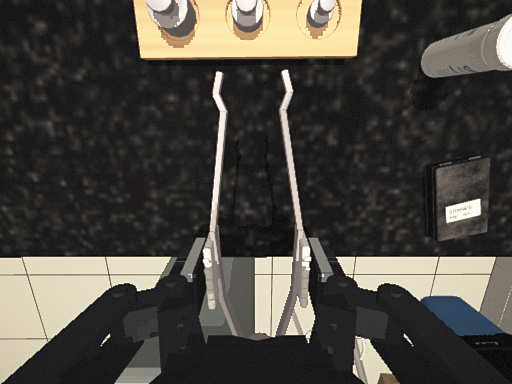

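w4: the tongs are held open, tips at (219,75) and (287,73), clear of the block. Weights sit above: large (165,10), mid (246,8), small (321,8). The tongs are turned about 2° relative to the tool, which matches the block's yaw. I'll come closer, with the tips still above the knobs.

```bash
python3 -m pendant '[[0.052,0.005,-0.001,0.01,0],[0.052,0.007,-0.001,0.015,0],[0.052,0.008,-0.001,0.018,0],[0.052,0.008,-0.001,0.016,0],[0.052,0.005,-0.001,0.010,0],[0.052,0.003,0,0.006,0],[0.052,0,0,0,0],[0.052,0,0,0,0]]'
python3 meas.py w5
```

```text
t: 8.73
eef_pos: [0.4842, -0.1193, 0.2421]
tool_rot: [-0.0, 1.0, 0.002, -0.0]
contact_force: [-0.1, 0.1, -0.6]
gripper_width: 0.611
grasp_force: 7.9
8.7333 [ 0.4842 -0.1193  0.2421] [-0.0001  1.      0.0016 -0.0003] 7.89930135011673
weight_mid [255.4  50.7] 0.71 [ 0.5894 -0.1166  0.0511]
weight_mid_neck [261.4  42.8] 0.95 [ 0.593  -0.1196  0.0516]
weight_small [349.3  49.9] 0.56 [ 0.5941 -0.1728  0.0259]
weight_large [166.8  51.3] 0.87 [ 0.5904 -0.0679  0.0419]
tongs_tip [166.8  52.1] 0.25 [ 0.59   -0.0678  0.0418]
tongs [259.2 342.7] 0.75 [ 0.494  -0.1183  0.1446]
large 1587 [ 0.595  -0.0597  0.0616] [ 0.5854 -0.0689  0.0561] [ 0.6051 -0.0488  0.0644] 135.93887838689352 33.23251417769376
mid 834 [ 0.5954 -0.1186  0.0517] [ 0.5878 -0.1261  0.046 ] [ 0.6034 -0.1107  0.0542] 259.39208633093523 37.40407673860911
small 559 [ 0.5959 -0.1776  0.0455] [ 0.5899 -0.1847  0.0401] [ 0.6029 -0.1719  0.0481] 370.4042933810376 39.60286225402505
block 19820 ((561.934814453125, -184.38853454589844), (342.1589050292969, 136.852783203125), 64.15614318847656)
tip 1 307 [ 0.0837  0.019  -0.1621] [ 0.0927  0.0218 -0.16  ]
tip -1 313 [ 0.0843 -0.011  -0.1618] [ 0.0933 -0.0082 -0.1596]
```

View pics/w5.png

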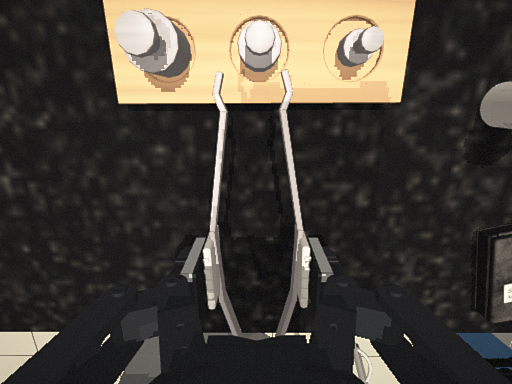

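w5: mid knob (260,38), tips (219,75) and (287,73), with large (140,33) and small (371,40) well clear. Next: the V position in the tips.

Run:
```python
import numpy as np,cv2
f=np.load("pics/w5.npz");W=f["W"]-np.array([.4842,-.1193,.2421]);im=f["im"]
k=(W[...,2]>-.17)&(W[...,2]<-.155)&(W[...,0]>.06)&(abs(W[...,1])<.045)
for a in np.arange(.064,.096,.002):
    q=W[k&(W[...,0]>=a)&(W[...,0]<a+.002)]
    L=q[q[:,1]>.004][:,1];Rr=q[q[:,1]<.004][:,1]
    if len(L) and len(Rr): print(round(a+.001,3),np.round([L.min(),L.max(),Rr.min(),Rr.max(),(L.min()+Rr.max())/2],4))
cv2.imwrite("pics/w5c.png",cv2.resize(im[0:130,180:330],None,fx=4,fy=4,interpolation=cv2.INTER_CUBIC))
```

```text
0.065 [ 0.017   0.0199 -0.013  -0.0102  0.0034]
0.067 [ 0.0167  0.0199 -0.013  -0.0097  0.0035]
0.069 [ 0.0165  0.0197 -0.0124 -0.0093  0.0036]
0.071 [ 0.0162  0.0191 -0.0119 -0.0091  0.0036]
0.073 [ 0.0161  0.0191 -0.0118 -0.0086  0.0037]
0.075 [ 0.0156  0.0185 -0.0113 -0.0083  0.0037]
0.077 [ 0.0158  0.0195 -0.0118 -0.0081  0.0038]
0.079 [ 0.0167  0.0204 -0.0121 -0.0086  0.004 ]
0.081 [ 0.0175  0.021  -0.013  -0.0094  0.0041]
0.083 [ 0.0184  0.0216 -0.0138 -0.0102  0.0041]
0.085 [ 0.0184  0.0218 -0.0137 -0.0105  0.0039]
0.087 [ 0.0179  0.0212 -0.0132 -0.0099  0.004 ]
0.089 [ 0.0174  0.0208 -0.0127 -0.0093  0.004 ]
0.091 [ 0.017   0.0202 -0.0121 -0.0087  0.0041]
0.093 [ 0.0176  0.0197 -0.0117 -0.0086  0.0045]
```

View pics/w5c.png

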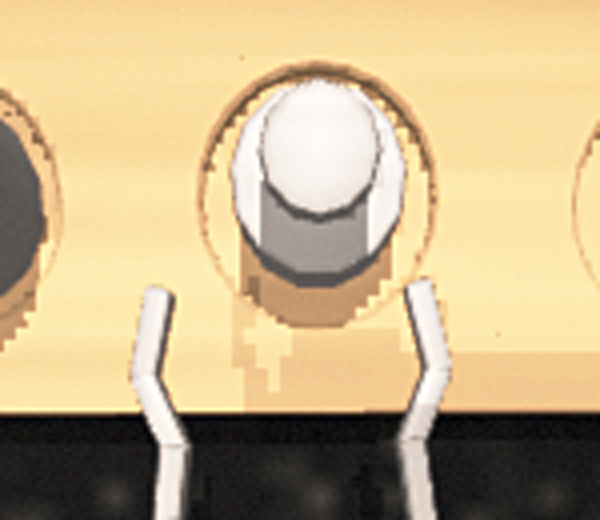

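w5c: the tip Vs sit at +84.5 mm ahead and +4 mm sideways of the TCP; the knob is ahead and slightly right of centre. Descend behind the weight, then check.

```bash
python3 -m pendant '[[0.052,-0.004,0.0015,0.005,0],[0.052,-0.004,0.0018,0.01,0],[0.052,0,0,0.012,0],[0.052,0,0,0.008,0],[0.052,0,0,0.003,0],[0.052,0,0,0,0],[0.052,0,0,0,0]]'
python3 meas.py w6 | grep -v tip
python3 - <<'E'
import numpy as np
from station import bot
e=bot.get_obs()["eef_pos"];f=np.load("pics/w6.npz");W=f["W"]
k=(abs(W[...,0]-e[0]-.0845)<.009)&(abs(W[...,1]-e[1])<.03)&(W[...,2]>.03)&(W[...,2]<.06)
q=W[k];L=q[q[:,1]>e[1]+.004];R=q[q[:,1]<e[1]+.004]
print(L.mean(0),R.mean(0),(L.mean(0)+R.mean(0))/2-e)
E
```

```text
t: 9.67
eef_pos: [0.4762, -0.1228, 0.2042]
tool_rot: [-0.0, 1.0, 0.001, -0.0]
contact_force: [0.5, 0.0, -0.2]
gripper_width: 0.614
grasp_force: 7.9
9.6667 [ 0.4762 -0.1228  0.2042] [-0.      1.      0.0015 -0.    ] 7.898646891117096
weight_mid [253.5  19.3] 0.97 [ 0.5908 -0.1193  0.0337]
weight_mid_neck [253.8   5.3] 0.57 [ 0.5908 -0.1196  0.0524]
weight_small [365.   20.5] 0.71 [ 0.5923 -0.1707  0.0265]
tongs [258.4 343.5] 0.7 [ 0.4867 -0.1216  0.1075]
large 686 [ 0.5877 -0.0604  0.0606] [ 0.5852 -0.0681  0.056 ] [ 0.5909 -0.0514  0.0637] 84.38046647230321 6.887755102040816
mid 551 [ 0.5905 -0.1187  0.051 ] [ 0.5875 -0.1259  0.0461] [ 0.5932 -0.1116  0.0541] 251.45009074410163 7.437386569872959
small 488 [ 0.5925 -0.1772  0.0448] [ 0.5895 -0.1841  0.0402] [ 0.5964 -0.1721  0.0477] 398.5061475409836 7.145491803278689
block 21065 ((584.5098876953125, -118.57786560058594), (41.47536087036133, 191.5485076904297), 0.46028777956962585)
[ 0.56038117 -0.10392505  0.04189633] [ 0.56091151 -0.13364016  0.04218774] [ 0.08439882  0.00406809 -0.16243844]
```

```bash
python3 -m pendant '[[0.052,0.004,0,0,0],[0.052,0.006,0,0,0],[0.052,0.006,0,0,0],[0.052,0.006,0,0,0],[0.052,0.006,0,0,0],[0.052,0.004,0,0,0],[0.052,0.003,0,0,0],[0.052,0,0,0,0],[0.052,0,0,0,0]]'
python3 meas.py w7 | grep -v -e tip -e weight
python3 - <<'E'
import cv2
from station import bot
s,_=bot.read_camera("scene")
a=cv2.resize(cv2.imread("pics/w7.png")[0:150,130:390],(780,450))
cv2.imwrite("pics/w7c.png",a)
E
```

```text
t: 10.77
eef_pos: [0.5111, -0.1227, 0.2041]
tool_rot: [-0.0, 1.0, 0.001, -0.0]
contact_force: [0.7, -0.2, -0.5]
gripper_width: 0.616
grasp_force: 7.9
10.7667 [ 0.5111 -0.1227  0.2041] [-0.      1.      0.0014 -0.0001] 7.892765253782272
tongs [257.4 341.9] 0.78 [ 0.5206 -0.1212  0.1059]
large 2455 [ 0.5955 -0.0601  0.0615] [ 0.5856 -0.0689  0.056 ] [ 0.6051 -0.0489  0.0641] 95.68920570264766 89.19714867617108
mid 1176 [ 0.5959 -0.1186  0.0518] [ 0.588  -0.1263  0.0486] [ 0.6037 -0.1109  0.0541] 251.59608843537416 89.75340136054422
small 811 [ 0.5963 -0.1774  0.0454] [ 0.5901 -0.1847  0.0401] [ 0.6027 -0.1717  0.0477] 388.08754623921084 89.97410604192355
block 28798 ((554.6906127929688, -191.99781799316406), (364.8017883300781, 149.90138244628906), 60.584510803222656)
```

View pics/w7c.png

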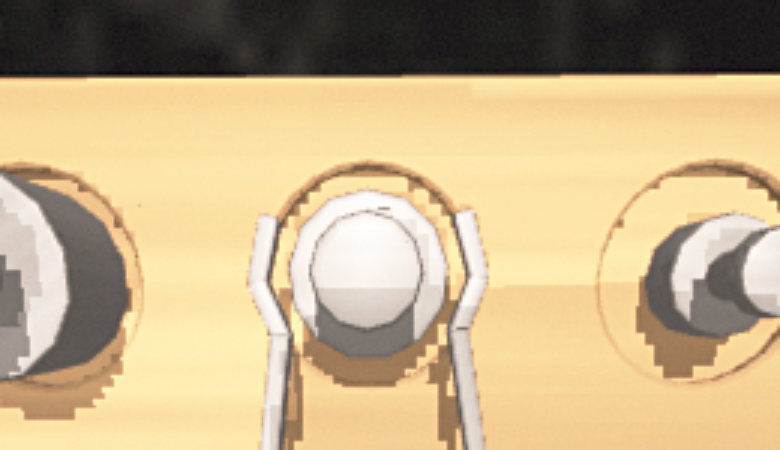

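w7c: the mid knob (367,268) is centred between the tips (265,265) and (470,262), Vs level with it. Squeezing.

```bash
python3 -m pendant '[[0.05,0,0,0,0],[0.048,0,0,0,0],[0.046,0,0,0,0],[0.044,0,0,0,0],[0.042,0,0,0,0],[0.040,0,0,0,0],[0.038,0,0,0,0],[0.036,0,0,0,0],[0.036,0,0,0,0]]' 60
python3 meas.py w8 | grep -v -e tip -e weight
python3 - <<'E'
import cv2
cv2.imwrite("pics/w8c.png",cv2.resize(cv2.imread("pics/w8.png")[0:150,130:390],(780,450)))
E
```

```text
t: 11.92
eef_pos: [0.5112, -0.1229, 0.2043]
tool_rot: [0.0, 1.0, 0.001, 0.0]
contact_force: [0.7, -0.6, 0.7]
gripper_width: 0.478
grasp_force: 60.1
11.9167 [ 0.5112 -0.1229  0.2043] [0.0001 1.     0.0013 0.0001] 60.137816104106605
tongs [257.4 344.2] 0.61 [ 0.5214 -0.1214  0.1076]
large 2446 [ 0.5955 -0.0601  0.0615] [ 0.5854 -0.0689  0.0561] [ 0.6053 -0.0483  0.064 ] 95.46974652493867 89.74734260016353
mid 1174 [ 0.596  -0.1185  0.0518] [ 0.5881 -0.1262  0.049 ] [ 0.6037 -0.1107  0.0543] 250.54940374787054 90.03321976149915
small 811 [ 0.5963 -0.1774  0.0453] [ 0.5898 -0.1844  0.0401] [ 0.6027 -0.1717  0.0477] 387.12946979038225 90.42909987669543
block 29053 ((548.8348388671875, -197.6857147216797), (379.1739807128906, 152.56350708007812), 59.34761047363281)
```

View pics/w8c.png

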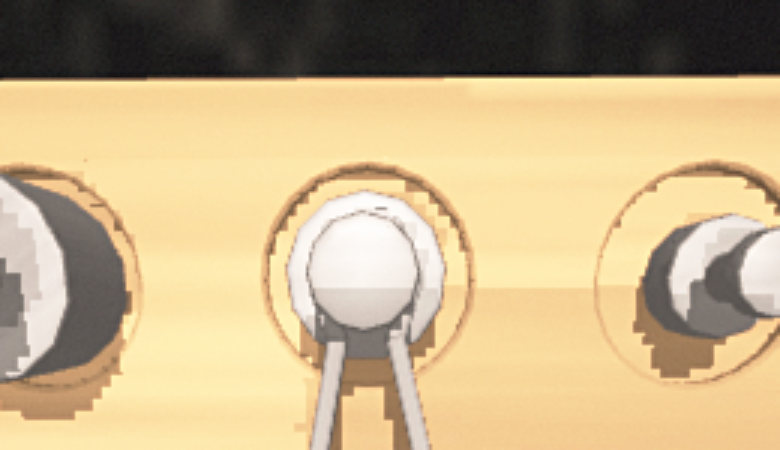

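w8c: the tips have closed under the knob (362,270), around the neck. Lifting gently.

```bash
python3 -m pendant '[[0.036,0,0,-0.002,0],[0.036,0,0,-0.004,0],[0.036,0,0,-0.006,0],[0.036,0,0,-0.008,0],[0.036,0,0,-0.006,0],[0.036,0,0,-0.003,0],[0.036,0,0,-0.001,0],[0.036,0,0,0,0]]' 60
python3 meas.py w9 | grep -v -e tip -e weight
python3 - <<'E'
import cv2
from station import bot
s,_=bot.read_camera("scene")
a=cv2.resize(cv2.imread("pics/w9.png")[0:150,130:390],(520,300))
b=cv2.resize(s[150:250,240:370],(390,300))
cv2.imwrite("pics/w9c.png",cv2.hconcat([a,b])[:, :800])
E
```

```text
t: 12.93
eef_pos: [0.5112, -0.1228, 0.2347]
tool_rot: [0.0, 1.0, 0.001, 0.0]
contact_force: [0.2, 0.5, -1.9]
gripper_width: 0.481
grasp_force: 60.6
12.9333 [ 0.5112 -0.1228  0.2347] [0.0001 1.     0.0014 0.0004] 60.578662514453754
tongs [254.6 342.3] 0.96 [ 0.5208 -0.1204  0.1366]
large 1456 [ 0.5954 -0.0599  0.0615] [ 0.5855 -0.0687  0.056 ] [ 0.6052 -0.0492  0.0641] 130.08516483516485 92.70673076923077
small 515 [ 0.5963 -0.1776  0.0454] [ 0.5901 -0.1845  0.0401] [ 0.6025 -0.172   0.0479] 362.4757281553398 92.99611650485437
block 19676 ((557.2395629882812, -189.9267120361328), (358.9383544921875, 147.05487060546875), 61.69154739379883)
```

View pics/w9c.png

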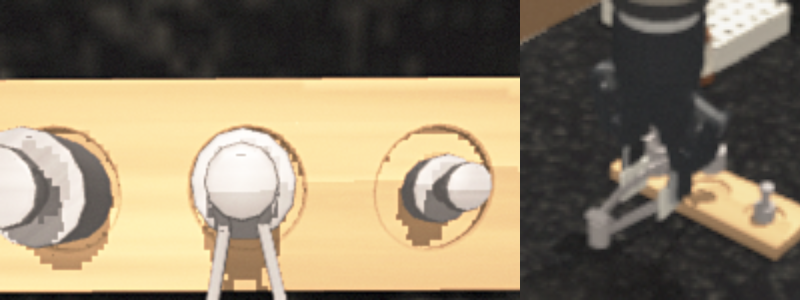

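w9c: the mid weight hangs upright in the tongs (knob at (240,180)), with the other two still standing. Lifting the remaining 7 cm.

```bash
python3 -m pendant '[[0.036,0,0,-0.003,0],[0.036,0,0,-0.006,0],[0.036,0,0,-0.010,0],[0.036,0,0,-0.012,0],[0.036,0,0,-0.012,0],[0.036,0,0,-0.011,0],[0.036,0,0,-0.008,0],[0.036,0,0,-0.005,0],[0.036,0,0,-0.002,0],[0.036,0,0,0,0],[0.036,0,0,0,0],[0.036,0,0,0,0]]' 60
python3 -m pendant '[[0.036,0,0,0,0],[0.036,0,0,0,0],[0.036,0,0,0,0],[0.036,0,0,0,0]]'
python3 - <<'E'
import sys;sys.argv=["","w10"]
exec(open("meas.py").read())
e=o["eef_pos"]
k=(abs(W[...,0]-e[0]-.0845)<.012)&(abs(W[...,1]+.1187)<.012)&(W[...,2]>.145)&(W[...,2]<.16)
print("knob",k.sum(),W[k].mean(0),W[k].min(0),W[k].max(0))
s,_=bot.read_camera("scene")
a=cv2.resize(im[0:150,130:390],(520,300));b=cv2.resize(s[130:230,250:343],(279,300))
cv2.imwrite("pics/w10c.png",cv2.hconcat([a,b]))
E
```

```text
t: 14.33
eef_pos: [0.5109, -0.1227, 0.3026]
tool_rot: [-0.0, 1.0, 0.001, -0.001]
contact_force: [0.4, 0.0, -1.9]
gripper_width: 0.483
grasp_force: 60.7
t: 14.67
eef_pos: [0.5111, -0.1227, 0.303]
tool_rot: [-0.0, 1.0, 0.001, -0.0]
contact_force: [-0.2, -0.7, -2.4]
gripper_width: 0.483
grasp_force: 60.7
14.6667 [ 0.5111 -0.1227  0.303 ] [-0.      1.      0.0014 -0.0002] 60.65686772810295
weight_mid [251.9  94.5] 0.71 [ 0.5941 -0.1187  0.1495]
weight_mid_neck [251.3  94.7] 0.95 [ 0.5941 -0.1185  0.1495]
weight_small [317.5  96.3] 0.98 [ 0.5958 -0.1716  0.0264]
weight_large [185.1  95.2] 0.66 [ 0.5956 -0.0686  0.0574]
tongs_tip [251.9  94.3] 0.85 [ 0.5942 -0.1187  0.1495]
tongs [258.2 344.5] 0.97 [ 0.5213 -0.1214  0.2064]
large 642 [ 0.5954 -0.0596  0.0617] [ 0.586  -0.0687  0.0563] [ 0.6052 -0.0495  0.0641] 170.90654205607476 95.25077881619937
small 239 [ 0.5963 -0.1778  0.0455] [ 0.5906 -0.1845  0.0403] [ 0.6023 -0.1721  0.0476] 330.8410041841004 95.14644351464435
block 8232 ((596.0984497070312, -118.6251220703125), (64.04634094238281, 191.36473083496094), 0.12313245981931686)
tip 1 1519 [ 0.0854  0.0073 -0.1607] [ 0.0972  0.0174 -0.1518]
tip -1 580 [ 0.0848 -0.0033 -0.1673] [ 0.0959 -0.     -0.1521]
knob 1143 [ 0.5957 -0.1181  0.1491] [ 0.5879 -0.1259  0.1462] [ 0.6034 -0.1103  0.1512]
```

View pics/w10c.png

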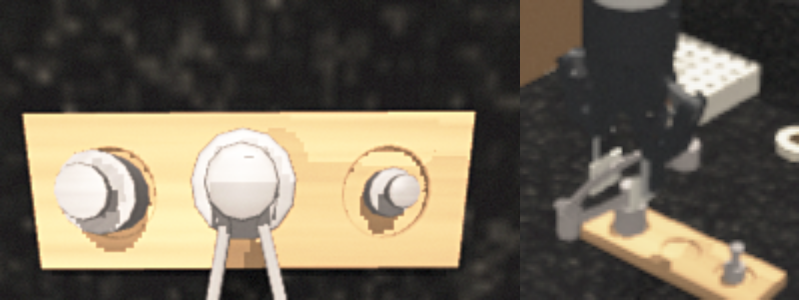

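w10c: the weight hangs upright at (242,180), about 9.8 cm up. The other two stand in their recesses.

```bash
python3 -c "
from station import bot
print(bot.hand_in())"
```

```text
the job is handed in; nothing more can be done
None
```

I handed the job in with the middle weight hanging upright and still in the closed steel tongs, about 9.8 cm above its place, and the small and large weights standing in their recesses; the moves stayed clear of the bottle, vial and case, and the last readings were taken at about 15 s of the 48 s limit.

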